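Open the bottle rest by one hole and stand the big bottle in it

TASK

The adjustable bottle rest in the fume hood is set too narrow for the big bottle. Press in its sprung button and slide the sleeve to open the rest until the button pops out through the next hole, without forcing the sleeve hard against the popped button; then set the big bottle down gently, upright, on the rest's plate between the two fences. Leave the two small bottles standing where they are.

Things in the scene. Friction and masses are not known exactly. Their poses are not given: they have to be found in the camera images.
- sleeve_grip (a point): Steel sleeve, 34 mm wide (x), 36 high, sliding on the rest's tube. Point: middle of its section, 55 mm above the bench, level with its first hole; moves with it. Axes: y = the way it slides to open the rest, x = level, towards the button side, z up. Sleeve spans y -76 to +45 mm; both side faces are bare and flat near this point: pinch it here from above across x, one finger on the button.
- sleeve (a joint): Sleeve's slide towards open, m: 0 at the start (about 1 mm of play), 0.030 to 0.042 with the button in the next hole. That hole is in a stop plate on the sleeve's +x face, 30 to 42 mm in -y from the first hole, set differently each time: it must be felt. A finger kept over the first hole does not cover it. Slides with about 2 N of friction.
- button_top (a point): Top of the button: steel dome, 14 mm across, on the fixed inner tube, standing 8.5 mm out of the sleeve's +x face; axes as sleeve_grip. Out, it blocks the sleeve. Pressed flush (5 N, flat finger), it slips under the hole's edge when the sleeve is pulled (10 to 25 N), stays under until a hole comes over it, then springs out and stops the sleeve. Over 40 N between them is forcing.
- button (a joint): How far the button is pressed in, m: 0 = fully out, 0.0085 = flush with the sleeve's face, about 0.011 = under the sleeve's 2.5 mm wall.
- fence_face (a point): Moving fence: 4 mm sheet steel on the sleeve's -x side, 84 mm deep, 16 to 72 mm above the bench. Point: middle of its face that looks -y to the fixed fence, outer part, 55 mm above the bench; axes as sleeve_grip. It is 54 mm in -y and 87 mm in -x from sleeve_grip, 56 mm from the fixed fence at the start and 86 to 98 mm when opened by one hole.
- rest_floor (a point): Point on the rest's base plate, 10 mm above the bench, where the bottle is to stand, 45 mm in +y from the inner face of the fixed fence (sheet steel, 70 mm high); axes as sleeve_grip. The sleeve's plain face is 70 mm off in +x, the plate's edge 63 mm in -x. The rest is fixed to the bench, its place and yaw vary.
- bottle_mid (a point): The big bottle: empty frosted glass, 70 mm in diameter, 140 mm high, with a blue screw cap 46 mm in diameter and 26 mm high on a 38 mm neck. Point: on its axis, half-way up, 70 mm above its foot and 57 mm below the cap's middle. 0.18 to 0.37 kg.
- small_a_mid (a point): Small bottle, 56 mm in diameter, 100 mm high, blue cap 42 mm across. Point: on its axis, half-way up. To be left alone.
- small_b_mid (a point): Another small bottle, the same as small_a. To be left alone.

How it is judged (in metres and radians):
On the way:
1. the sleeve has been slid to the next hole and the button has popped out there (value of joint sleeve between 0.027 and 0.045 m and value of joint button below 0.002 m), for 0.2 s.
At the end, for the whole second after the job is handed in: The sleeve is 27 to 45 mm from its start, the button within 2 mm of fully out in the next hole; the big bottle stands released, at rest and upright (within 4 degrees) on the plate (within 4 mm of its height) between the fences, its axis within 35 mm of the strip's middle (all of step 1 and x of bottle_mid in the frame of rest_floor between -0.035 and 0.037 m and y of bottle_mid in the frame of rest_floor between -0.015 and 0.025 m and z of bottle_mid in the frame of rest_floor between 0.066 and 0.074 m and angle between bottle_mid's own z axis and vertical below 0.07 rad and linear speed of bottle below 0.02 m/s); the robot touches nothing.
It fails at once if the sleeve is forced against the button with more than 40 N (contact force between sleeve and button above 40 N).
It fails at once if the big bottle is dropped or banged down (more than 100 N on the rest) (contact force between bottle and rest above 100 N).
It fails at once if a small bottle is shifted by more than 30 mm or knocked over (distance of any of small_a_mid, small_b_mid from where it was at the start of the episode above 0.03 m).
It also fails if it takes over 51 s, if anything falls off the work surface, if the arm or the gripper's body presses on something with over 40 N, if the wrist force passes 120 N, or if a joint passes its speed limit or range.

ROBOT

A 6-joint arm with a two-finger parallel gripper is mounted at the origin on the work surface. World frame = base frame: x ahead of the robot, y to its left, z up, the work surface at z = 0. Lengths are in mm, angles in rad, forces in N, time in s.
With the tool pointing down it reaches from about 300 to 775 mm from the base axis. Payload 14.6 kg.
Tool frame: the origin (TCP) lies on the front face of the gripper's body, between the roots of the fingers; the fingertips stand 97 mm ahead of it and the grasp point (between the pads) lies 78 mm ahead of it; z points along the fingers, y is the line along which they close (so a half turn about z gives the same grasp; the last joint's range is limited). The gripper opens to 94 mm and grips with 3 to 60 N. Pads are 16 mm wide; open, the fingers measure 119 mm over their backs; the gripper's body (75 mm by 177 mm) begins 78 mm behind the grasp point.
Start: joints at [1.177, 0.3, 1.521, -0, 1.321, -0.067], TCP at [176.555, 520.882, 302.646] pointing down, gripper open.
Joint ranges: [-3.03, 3.03], [-0.79, 2.21], [0.23, 2.52], [-1.04, 4.18], [0, 3.07], [-2.55, 2.55]. Speed limits (rad/s): [2.22, 2.22, 2.57, 3.14, 3.14, 3.14].

INTERFACE

Orientations are given as [roll, pitch, yaw] about the fixed x, y, z axes, in that order (R = Rz(yaw) Ry(pitch) Rx(roll)).
In Python, from cell import * gives the robot as it stands.
- The arm moves only by the tool carry_out, never from a script. Its arguments are lists of equal length, an entry for each row: "slide": the shift along the world's x, y, z scaled (see below), a list of three; "dr": the turn, a rotation vector about the world's x, y, z scaled (see below), a list of three; "gripper": the opening in per cent of the stroke, from 0 (shut) to 100 (fully open). A call has 1 to 10 rows; each row is the pose to reach, as a shift and turn from the pose commanded when the call began, turning the shorter way round; what a row does not reach only later rows make up. The controller multiplies each number of a shift by 0.25 m and each number of a turn by 360 degrees. A row lasts 1/12 s, in which the tool goes at most 41.7 mm and 7.16 degrees, less where a joint would pass 70% of its speed; a pose out of reach is approached as far as the arm can. A call with a number of a shift or a turn outside -1 to 1 is refused whole. A call with a gripper value outside its range is refused whole. The fingers move at their own pace and stop on an object; "newtons" is the grip in N (left out, the last holds). Time passes only in rows, so rows that repeat a pose let the fingers close. It gives the time, the measured TCP pose, the force, the opening and the grip force at its end, in the units of the state.
- read_state(): the state, without advancing time (a new reading comes with each control period).
- camera(name): name is "scene" or "top"; returns the picture (400x640x3 uint8, red, green, blue); there is no depth.
- camera_model(name): a dict with "vfov" (degrees; the focal length in pixels is half the picture's height over the tangent of half this angle, whatever the lens; pixels are square), "cx", "cy" (the principal point, pixels), "R" (3x3) and "t" (3): a world point X has camera coordinates R X + t. Camera axes: x right, y down, z forward; pixel columns grow to the right and rows downward; lengths in mm; the calibration is good to about 2 mm. A picture is of the moment at which its call begins. camera_model takes no time and is no camera call.
- sign_off(): hands the job in; it is judged then, once.
The state is a dict: "clock": time; "joints": joint angles; "qd": joint speeds; "effort": joint torques, N m; "eef_pos": TCP position; "eef_rot": TCP orientation; "wrist_force": force on the tool from outside, world axes, zero at the start; "moment": the same for the moment, N m; "finger_gap": finger opening in mm; "finger_force": force on a finger pad.
Only numpy, scipy, OpenCV 4.12 (cv2) and the standard library are available. Lean on these libraries where they do the work, as an engineer would, in place of code of your own. Each camera call takes 0.05 s, during which the arm holds its last target. There are 200 camera calls.

## Working session

There is one attempt and no reset: what is moved stays moved. The work goes in short steps, Python scripts to look and compute and a tool call to move; the robot and the scene stay as the last step left them, time stands still between calls to the robot, and variables do not carry over. Pictures are saved under pics/ and viewed, at most 14 in all, crops included, and the job is handed in when it is done.

Besides the shell and the picture viewer there is one more tool, called by a JSON object that holds its "op" and its "data". carry_out: Moves the arm, as the interface text tells. Its arguments: {"type":"object","properties":{"slide":{"type":"array","items":{"type":"array","items":{"type":"number","minimum":-1,"maximum":1}}},"dr":{"type":"array","items":{"type":"array","items":{"type":"number","minimum":-1,"maximum":1}}},"gripper":{"type":"array","items":{"type":"number"}},"newtons":{"type":"number"}},"required":["slide","dr","gripper"]}

```bash
mkdir -p pics; python3 - <<'E'
from cell import *
import cv2
for n in("scene","top"):
    cv2.imwrite(f"pics/{n}0.png",camera(n)[:,:,::-1]); m=camera_model(n); print(n,m)
print(read_state())
E
```

```text
scene {'vfov': 49.91030934122524, 'cx': 319.1185625107966, 'cy': 200.73055313287637, 'R': array([[ 0.65362816,  0.75679401, -0.0057497 ],
       [ 0.42713678, -0.37515996, -0.82268413],
       [-0.62475948,  0.5352736 , -0.56846967]]), 't': array([-306.59076143, -203.56819605, 1179.76422406])}
top {'vfov': 42.46018367827823, 'cx': 319.1287731714343, 'cy': 198.06103900079768, 'R': array([[-0.04371943, -0.99904022, -0.00269163],
       [-0.96917063,  0.04306591, -0.24259763],
       [ 0.24248071, -0.00799758, -0.97012326]]), 't': array([-40.60494692, 566.09031457, 969.96509229])}
{'clock': 0.1, 'joints': array([ 1.17738596e+00,  3.00418379e-01,  1.52154326e+00, -1.70941251e-05,
        1.32068404e+00, -6.66125521e-02]), 'qd': array([ 1.25395354e-03, -7.32806981e-05,  8.01451239e-07,  1.01653941e-03,
        1.63666271e-03,  1.62404431e-04]), 'effort': array([ 1.13553047e-03, -5.32647622e+01, -3.53288519e+01,  7.10049947e-02,
        2.33635266e-02, -5.05634284e-05]), 'eef_pos': array([176.5147743 , 520.75749835, 302.13118792]), 'eef_rot': array([-3.14054086e+00, -5.35721182e-05,  2.81479905e+00]), 'wrist_force': array([ 0.29458749,  0.05448707, -0.24273499]), 'moment': array([-0.01100861, -0.05719343, -0.05388132]), 'finger_force': 0.0, 'finger_gap': 94.19973810698592}
```

View pics/scene0.png

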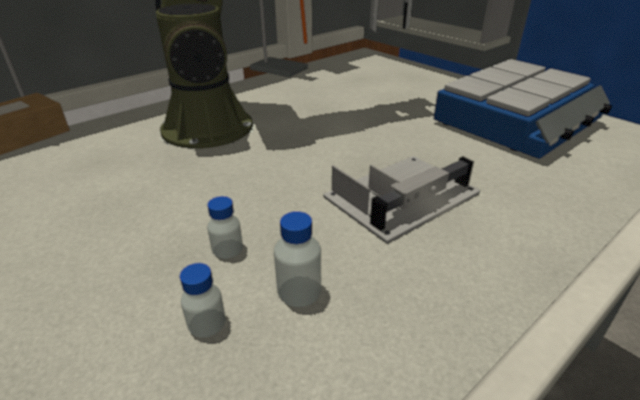

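View pics/top0.png

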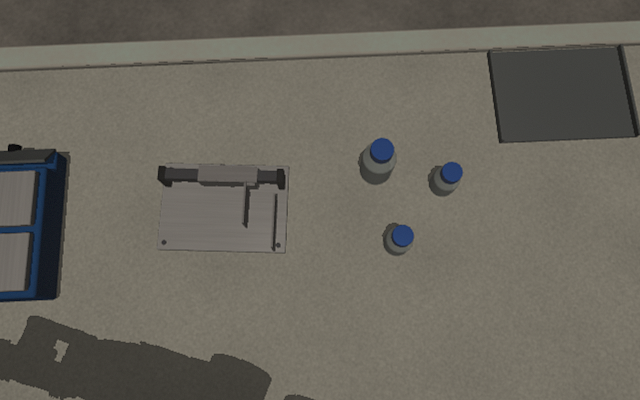

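Scene: rest at about (400,195), big bottle (298,262), small ones (225,230) and (203,302). Top: rest plate spans (160–289, 163–252), fixed fence at column 275, moving fence 246, sleeve (198–257,173); big cap (382,150). I'll enlarge the rest in both pictures.

```bash
python3 - <<'E'
import cv2
a=cv2.imread("pics/top0.png")[155:260,150:295]; cv2.imwrite("pics/topc.png",cv2.resize(a,None,fx=5.5,fy=5.5,interpolation=cv2.INTER_CUBIC))
a=cv2.imread("pics/scene0.png")[145:245,315:490]; cv2.imwrite("pics/scenec.png",cv2.resize(a,None,fx=4.5,fy=4.5,interpolation=cv2.INTER_CUBIC))
E
```

```text
(no output)
```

View pics/topc.png

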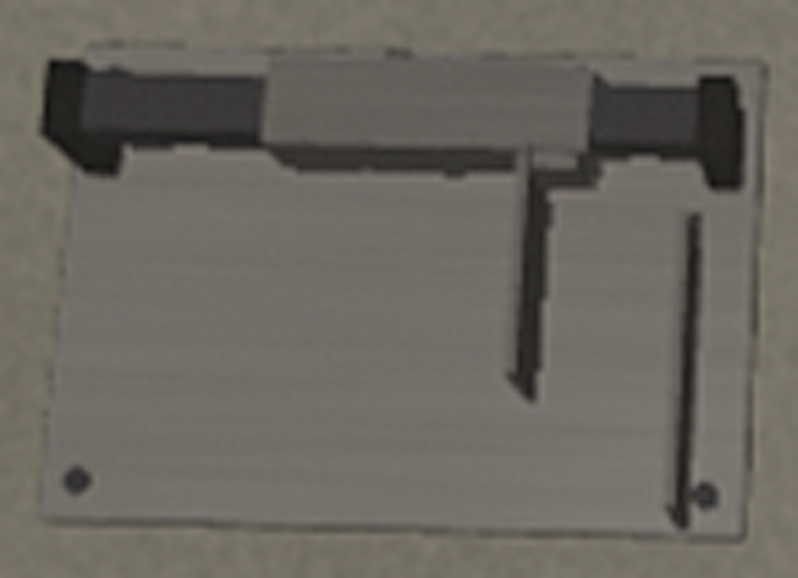

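View pics/scenec.png

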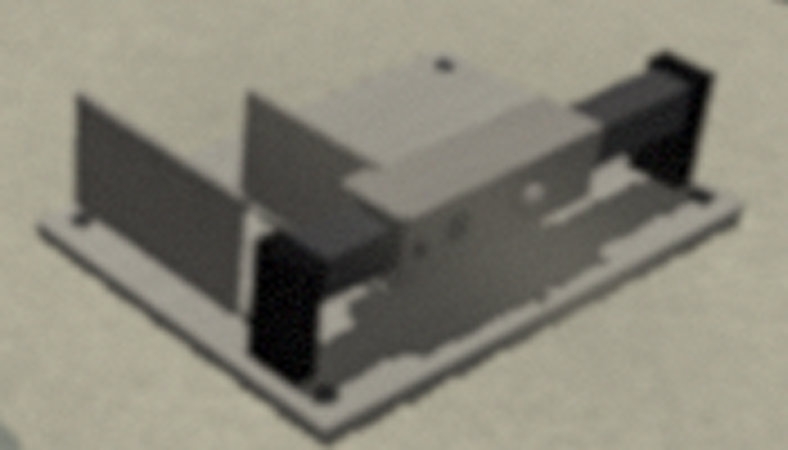

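Top crop: sleeve's top face has corners (268,62), (594,70), (590,152), (264,142); the fences run (527,150)–(520,375) and (693,215)–(683,520). Scene crop: the button is at (533,190), and empty holes show at (458,225) and (420,247).

```bash
cat > h.py <<'E'
import numpy as np
from cell import *
def at(name,px,z):
    m=camera_model(name); f=200/np.tan(np.radians(m["vfov"]/2)); R=np.array(m["R"]);t=np.array(m["t"])
    d=R.T@np.array([(px[0]-m["cx"])/f,(px[1]-m["cy"])/f,1]); c=-R.T@t
    return c+d*(z-c[2])/d[2]
def tc(u,v): return ((u+.5)/5.5-.5+150,(v+.5)/5.5-.5+155)
def sc(u,v): return ((u+.5)/4.5-.5+315,(v+.5)/4.5-.5+145)
E
python3 - <<'E'
from h import *
np.set_printoptions(precision=1,suppress=True)
print("sleeve top");P=[at("top",tc(*p),73) for p in [(268,62),(594,70),(590,152),(264,142)]]
for p in P: print(p)
print("scene sleeve top",*[at("scene",sc(*p),73) for p in [(405,220),(605,127),(343,182),(535,95)]])
print("plate",*[at("top",tc(*p),10) for p in [(90,45),(768,62),(745,540),(42,520)]])
print("plate scene",*[at("scene",sc(*p),10) for p in [(327,430),(742,208),(40,226)]])
print("button scene",at("scene",sc(533,190),55),"top",at("top",tc(398,50),57))
print("mov fence z72",*[at("top",tc(*p),72) for p in [(524,150),(514,375)]])
print("fix fence z70",*[at("top",tc(*p),70) for p in [(690,213),(678,520)]])
for n,p in dict(big=(382,148),a=(452,171),b=(403,234)).items(): print(n,at("top",p,166 if n=="big" else 121))
for n,p in dict(big=(296,221),a=(197,271),b=(220,203)).items(): print(n,at("scene",p,166 if n=="big" else 121))
m=camera_model("top")
print(-np.array(m["R"]).T@m["t"])
E
python3 - <<'E'
import cv2
a=cv2.imread("pics/top0.png")[125:265,345:475]; a=cv2.resize(a,None,fx=4,fy=4,interpolation=cv2.INTER_CUBIC)
b=cv2.imread("pics/scene0.png")[190:350,170:340]; b=cv2.resize(b,(int(170*3.5),560),interpolation=cv2.INTER_CUBIC)
import numpy as np
cv2.imwrite("pics/botc.png",cv2.resize(np.hstack([a[:,:],b]),None,fx=.7,fy=.7))
# caps by colour
for n in("top","scene"):
    im=cv2.imread(f"pics/{n}0.png").astype(int); k=((im[:,:,0]>im[:,:,2]+60)).astype('uint8')
    c,l,s,q=cv2.connectedComponentsWithStats(k)
    print(n,[(s[i].tolist(),q[i].round(1).tolist()) for i in range(1,c) if s[i][4]>100])
E
```

```text
sleeve top
[641.7 178.5  73. ]
[633.2  57.3  73. ]
[601.6  59.3  73. ]
[610.8 179.6  73. ]
scene sleeve top [637.5  57.7  73. ] [647.3 177.8  73. ] [602.5  60.5  73. ] [610.8 177.7  73. ]
plate [672.6 263.8  10. ] [653.6  -4.2  10. ] [464.4  10.1  10. ] [483.8 276.7  10. ]
plate scene [657.2  -2.7  10. ] [676.4 260.2  10. ] [474.2   7.6  10. ]
button scene [642.2 138.7  55. ] top [649.5 133.1  57. ]
mov fence z72 [603.7  83.8  72. ] [519.2  88.1  72. ]
fix fence z70 [577.5  23.2  70. ] [464.1  30.1  70. ]
big [ 630.9 -186.5  166. ]
a [ 593.6 -325.   121. ]
b [ 474.2 -219.8  121. ]
big [ 670.9 -212.3  166. ]
a [ 622.7 -335.4  121. ]
b [ 509.7 -237.   121. ]
[ 311.7  -57.2 1078.2]
top [([371, 138, 22, 21, 359], [382.0, 148.5]), ([443, 162, 19, 19, 278], [452.1, 171.2]), ([393, 225, 20, 20, 308], [402.6, 234.8])]
scene [([440, 83, 153, 38, 546], [518.7, 104.1]), ([208, 197, 24, 21, 337], [219.3, 205.4]), ([281, 212, 30, 31, 622], [295.6, 224.4]), ([180, 263, 31, 30, 610], [194.7, 276.1])]
```

View pics/botc.png

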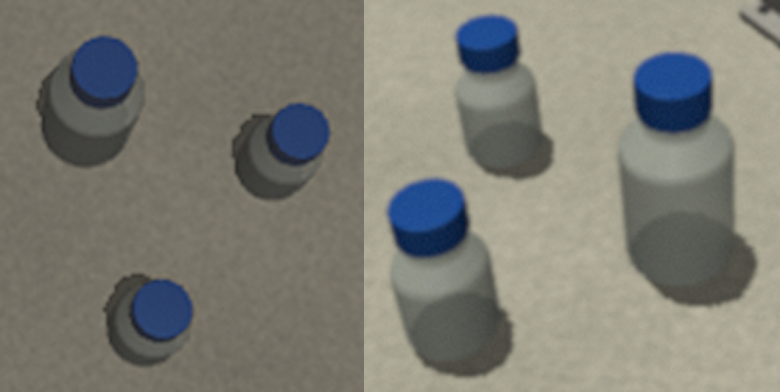

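{"op": "carry_out", "data": {"slide": [[1,-0.8,0],[1,-0.8,0],[1,-0.8,0],[1,-0.8,0],[1,-0.8,0],[1,-0.8,0],[1,-0.8,0],[1,-0.8,0],[1,-0.8,0]], "dr": [[0,0,-0.15],[0,0,-0.15],[0,0,-0.15],[0,0,-0.15],[0,0,-0.15],[0,0,-0.15],[0,0,-0.15],[0,0,-0.15],[0,0,-0.15]], "gripper": [100,100,100,100,100,100,100,100,100]}}

```text
clock: 0.85
eef_pos: [429.7, 317.8, 302.2]
eef_rot: [-3.141, 0.001, 1.863]
wrist_force: [-0.1, 0.0, 0.2]
finger_gap: 94.0
finger_force: 0.0
```

```bash
python3 - <<'E'
from h import *
np.set_printoptions(precision=1,suppress=True)
T=dict(big=((382,148.5),140),a=((452.1,171.2),100),b=((402.6,234.8),100))
S=dict(big=(296,220),a=(196,271),b=(220,203))
for n in T: print(n,at("top",T[n][0],T[n][1]-3),at("scene",S[n],T[n][1]))
th=-.073;ex=np.array([np.cos(th),np.sin(th)]);ey=np.array([-np.sin(th),np.cos(th)])
g=np.array([624.2,134.1])
f=[at("top",tc(*p),70)[:2]-g for p in [(690,213),(678,520)]]
print("fixed fence local",[(v@ex,v@ey) for v in f]);
E
```

```text
big [ 640.1 -190.5  137. ] [ 641.7 -190.5  140. ]
a [ 600.2 -331.9   97. ] [ 599.6 -328.7  100. ]
b [ 476.8 -223.    97. ] [ 481.3 -223.8  100. ]
fixed fence local [(np.float64(-38.47657656145434), np.float64(-114.01400584124532)), (np.float64(-152.10790865090132), np.float64(-115.40082176365314))]
```

{"op": "carry_out", "data": {"slide": [[0.79,-0.747,0],[0.79,-0.747,0],[0.79,-0.747,0],[0.79,-0.747,0],[0.79,-0.747,0],[0.79,-0.747,-0.4],[0.79,-0.747,-0.4],[0.79,-0.747,-0.4],[0.79,-0.747,-0.4],[0.79,-0.747,-0.4]], "dr": [[0,0,-0.0596],[0,0,-0.0596],[0,0,-0.0596],[0,0,-0.0596],[0,0,-0.0596],[0,0,-0.0596],[0,0,-0.0596],[0,0,-0.0596],[0,0,-0.0596],[0,0,-0.0596]], "gripper": [100,100,100,100,100,100,100,100,100,100]}}

```text
clock: 1.68
eef_pos: [623.7, 134.0, 201.1]
eef_rot: [-3.138, 0.001, 1.497]
wrist_force: [-0.4, -0.2, 0.4]
finger_gap: 93.8
finger_force: 0.0
```

```bash
python3 - <<'E'
from cell import *
import cv2
a=camera("scene")[60:260,250:530,::-1]; cv2.imwrite("pics/s1.png",cv2.resize(a,None,fx=2.8,fy=2.8,interpolation=cv2.INTER_CUBIC))
s=read_state(); print(s["clock"],s["eef_pos"],s["eef_rot"],s["joints"])
E
```

```text
1.7333 [623.89623073 134.73391494 203.21751301] [-3.14139795e+00 -1.57752449e-04  1.49815268e+00] [1.55262416e-01 5.84404021e-01 1.35240200e+00 2.11674192e-04
 1.20494068e+00 2.27830310e-01]
```

View pics/s1.png

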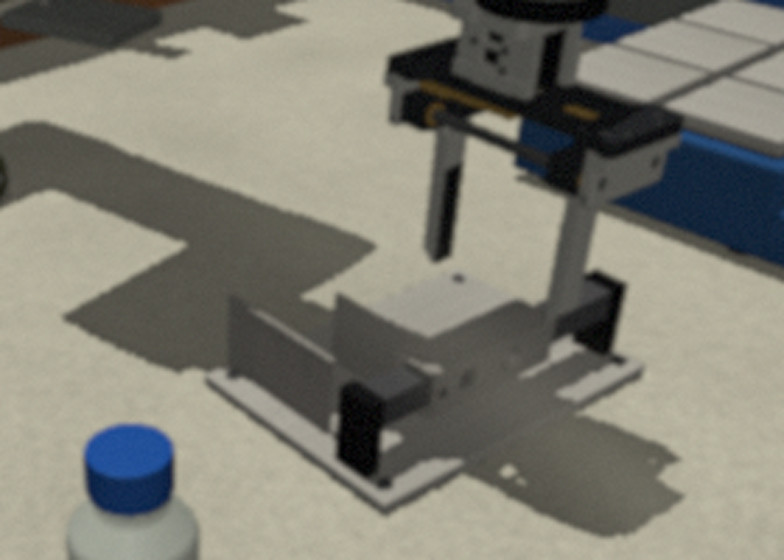

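The gripper straddles the sleeve, with fingertips near crop pixels (438,255) and (555,345). I'll lower it and grip gently.

{"op": "carry_out", "data": {"slide": [[0,0,-0.14],[0,0,-0.278],[0,0,-0.278],[0,0,-0.278],[0,0,-0.278],[0,0,-0.278],[0,0,-0.278],[0,0,-0.278],[0,0,-0.278],[0,0,-0.278]], "dr": [[0,0,0],[0,0,0],[0,0,0],[0,0,0],[0,0,0],[0,0,0],[0,0,0],[0,0,0],[0,0,0],[0,0,0]], "gripper": [100,100,100,60,60,30,30,30,30,30], "newtons": 20}}

```text
clock: 2.57
eef_pos: [624.3, 134.1, 133.7]
eef_rot: [3.141, -0.0, 1.498]
wrist_force: [3.2, -0.7, 1.4]
finger_gap: 50.9
finger_force: 1.6
```

{"op": "carry_out", "data": {"slide": [[0,0,0],[0,0,0],[0,0,0],[0,0,0],[0,0,0],[0,0,0]], "dr": [[0,0,0],[0,0,0],[0,0,0],[0,0,0],[0,0,0],[0,0,0]], "gripper": [30,30,30,30,30,30], "newtons": 30}}

```text
clock: 3.07
eef_pos: [625.0, 134.0, 133.6]
eef_rot: [3.138, -0.0, 1.498]
wrist_force: [11.1, 0.2, -0.2]
finger_gap: 34.0
finger_force: 30.0
```

{"op": "carry_out", "data": {"slide": [[0.002,0.004,0],[0.003,0.006,0],[0.003,0.008,0],[0.003,0.01,0],[0.003,0.01,0]], "dr": [[0,0,0],[0,0,0],[0,0,0],[0,0,0],[0,0,0]], "gripper": [30,30,30,30,30], "newtons": 40}}

```text
clock: 3.48
eef_pos: [625.4, 136.0, 133.6]
eef_rot: [3.14, 0.001, 1.498]
wrist_force: [6.1, -4.2, 2.7]
finger_gap: 33.5
finger_force: 40.0
```

{"op": "carry_out", "data": {"slide": [[0,0.003,0],[0,0.006,0],[0,0.009,0],[0,0.012,0],[0,0.012,0]], "dr": [[0,0,0],[0,0,0],[0,0,0],[0,0,0],[0,0,0]], "gripper": [30,30,30,30,30]}}

```text
clock: 3.9
eef_pos: [625.5, 138.6, 133.6]
eef_rot: [3.14, 0.001, 1.497]
wrist_force: [6.2, -6.0, 2.3]
finger_gap: 33.8
finger_force: 40.0
```

{"op": "carry_out", "data": {"slide": [[0,0.006,0],[0.001,0.012,0],[0.001,0.018,0],[0.002,0.024,0],[0.002,0.024,0]], "dr": [[0,0,0],[0,0,0],[0,0,0],[0,0,0],[0,0,0]], "gripper": [30,30,30,30,30]}}

```text
clock: 4.32
eef_pos: [626.0, 145.1, 133.6]
eef_rot: [3.14, 0.0, 1.498]
wrist_force: [6.7, -3.3, 1.7]
finger_gap: 33.5
finger_force: 40.0
```

```bash
python3 - <<'E'
from cell import *
import cv2,numpy as np
a=camera("scene")[130:230,320:480,::-1]; cv2.imwrite("pics/s2.png",cv2.resize(a,None,fx=4.5,fy=4.5,interpolation=cv2.INTER_CUBIC))
s=read_state(); print(s["eef_pos"],s["wrist_force"],s["moment"])
E
```

```text
[625.9602486 145.1924642 133.6259027] [ 7.64002114 -2.15982427  1.06078903] [-0.44102959 -0.90878528  0.07698331]
```

View pics/s2.png

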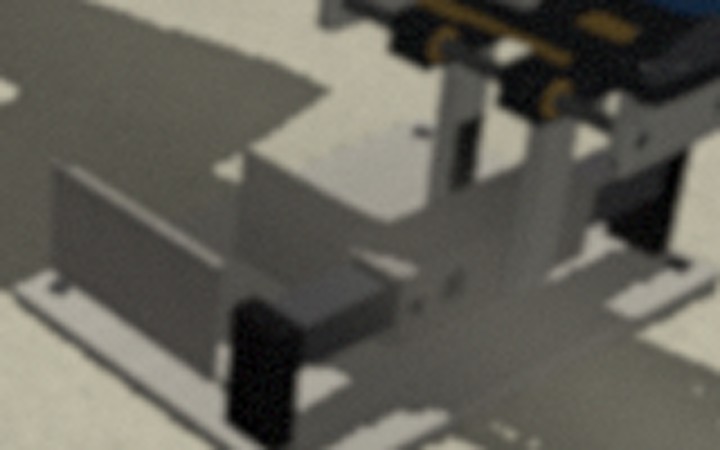

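The moving fence's corner went from (370,165) to (374,163), about 10 mm, so the button is under. I'll lower the grip force so that slipping limits the force, and go on.

{"op": "carry_out", "data": {"slide": [[0,0.006,0],[0.001,0.012,0],[0.001,0.018,0],[0.002,0.024,0],[0.002,0.03,0],[0.003,0.036,0],[0.003,0.042,0],[0.003,0.048,0],[0.004,0.056,0],[0.004,0.056,0]], "dr": [[0,0,0],[0,0,0],[0,0,0],[0,0,0],[0,0,0],[0,0,0],[0,0,0],[0,0,0],[0,0,0],[0,0,0]], "gripper": [30,30,30,30,30,30,30,30,30,30], "newtons": 15}}

```text
clock: 5.2
eef_pos: [627.0, 159.3, 133.6]
eef_rot: [3.14, 0.0, 1.498]
wrist_force: [7.8, -1.4, 1.3]
finger_gap: 33.9
finger_force: 15.0
```

{"op": "carry_out", "data": {"slide": [[0.001,0.004,0],[0.002,0.008,0],[0.003,0.012,0],[0.003,0.016,0],[0.003,0.016,0]], "dr": [[0,0,0],[0,0,0],[0,0,0],[0,0,0],[0,0,0]], "gripper": [30,30,30,30,30]}}

```text
clock: 5.62
eef_pos: [627.4, 163.3, 133.6]
eef_rot: [3.141, 0.0, 1.498]
wrist_force: [2.6, -3.1, 3.2]
finger_gap: 33.7
finger_force: 15.0
```

{"op": "carry_out", "data": {"slide": [[0,0.002,0],[0,0.004,0],[0,0.006,0],[0,0.008,0],[0,0.008,0]], "dr": [[0,0,0],[0,0,0],[0,0,0],[0,0,0],[0,0,0]], "gripper": [30,30,30,30,30]}}

```text
clock: 6.03
eef_pos: [627.5, 165.3, 133.6]
eef_rot: [3.14, 0.0, 1.498]
wrist_force: [4.0, -4.2, 4.0]
finger_gap: 34.1
finger_force: 15.0
```

{"op": "carry_out", "data": {"slide": [[0,0.002,0],[0,0.004,0],[0,0.006,0],[0,0.006,0],[0,0.006,0]], "dr": [[0,0,0],[0,0,0],[0,0,0],[0,0,0],[0,0,0]], "gripper": [30,30,30,30,30]}}

```text
clock: 6.45
eef_pos: [627.5, 166.7, 133.6]
eef_rot: [3.14, 0.0, 1.498]
wrist_force: [5.4, -3.5, 2.7]
finger_gap: 34.2
finger_force: 15.0
```

{"op": "carry_out", "data": {"slide": [[0,0.002,0],[0,0.004,0],[0,0.006,0],[0,0.006,0]], "dr": [[0,0,0],[0,0,0],[0,0,0],[0,0,0]], "gripper": [30,30,30,30]}}

```text
clock: 6.78
eef_pos: [627.6, 168.5, 133.6]
eef_rot: [3.14, -0.0, 1.498]
wrist_force: [6.2, -1.7, 2.2]
finger_gap: 33.8
finger_force: 15.0
```

{"op": "carry_out", "data": {"slide": [[0,0.002,0],[0,0.004,0],[0,0.006,0],[0,0.006,0]], "dr": [[0,0,0],[0,0,0],[0,0,0],[0,0,0]], "gripper": [30,30,30,30]}}

```text
clock: 7.12
eef_pos: [627.7, 170.0, 133.6]
eef_rot: [3.14, -0.0, 1.498]
wrist_force: [7.0, -1.9, 2.1]
finger_gap: 33.8
finger_force: 15.0
```

{"op": "carry_out", "data": {"slide": [[0,0.002,0],[0,0.004,0],[0,0.006,0],[0,0.006,0]], "dr": [[0,0,0],[0,0,0],[0,0,0],[0,0,0]], "gripper": [30,30,30,30]}}

```text
clock: 7.45
eef_pos: [627.8, 172.0, 133.6]
eef_rot: [3.139, -0.001, 1.498]
wrist_force: [8.9, 4.2, 0.0]
finger_gap: 34.0
finger_force: 15.0
```

{"op": "carry_out", "data": {"slide": [[0,0.002,0],[0,0.004,0],[0,0.004,0]], "dr": [[0,0,0],[0,0,0],[0,0,0]], "gripper": [30,30,30]}}

```text
clock: 7.7
eef_pos: [627.8, 173.3, 133.6]
eef_rot: [3.139, -0.002, 1.498]
wrist_force: [10.7, 5.2, -1.1]
finger_gap: 34.2
finger_force: 15.0
```

```bash
python3 - <<'E'
from cell import *
import cv2,numpy as np
a=camera("scene")[145:225,350:478,::-1]; cv2.imwrite("pics/s3.png",cv2.resize(a,None,fx=6,fy=6,interpolation=cv2.INTER_CUBIC))
E
```

```text
(no output)
```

View pics/s3.png

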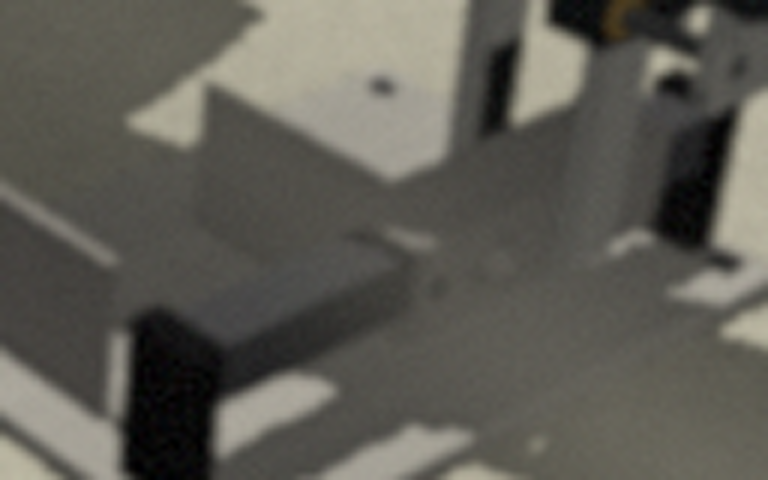

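The button is visible at full-image pixel (432,188), its original place, now in the next hole, which was dark before. I'll release and lift.

{"op": "carry_out", "data": {"slide": [[0,0,0],[0,0,0],[0,0,0],[0,0,0],[0,0,0.1],[0,0,0.27],[0,0,0.44],[0,0,0.6],[0,0,0.6],[0,0,0.6]], "dr": [[0,0,0],[0,0,0],[0,0,0],[0,0,0],[0,0,0],[0,0,0],[0,0,0],[0,0,0],[0,0,0],[0,0,0]], "gripper": [50,65,80,100,100,100,100,100,100,100]}}

```text
clock: 8.58
eef_pos: [627.3, 172.7, 285.6]
eef_rot: [3.138, -0.001, 1.498]
wrist_force: [-0.0, 0.5, -0.1]
finger_gap: 93.3
finger_force: 0.0
```

```bash
python3 - <<'E'
from cell import *
import cv2,numpy as np
s=read_state();print(s["clock"],s["eef_pos"],s["eef_rot"],s["wrist_force"],s["finger_gap"])
a=camera("scene")[145:240,340:480,::-1]; b=camera("top")[155:260,150:295,::-1]
a=cv2.resize(a,(600,407),interpolation=cv2.INTER_CUBIC);b=cv2.resize(b,(562,407),interpolation=cv2.INTER_CUBIC)
cv2.imwrite("pics/s4.png",cv2.resize(np.vstack([a,cv2.copyMakeBorder(b,0,0,0,38,0)]),None,fx=.73,fy=.73,interpolation=cv2.INTER_AREA))
E
```

```text
8.5833 [627.32307727 172.71008274 285.59442392] [ 3.13759152e+00 -1.23390769e-03  1.49783678e+00] [-0.00992786  0.52878879 -0.08980489] 93.25242807096542
```

View pics/s4.png

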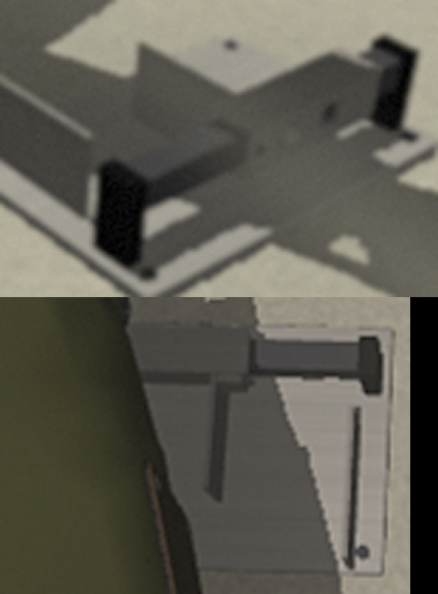

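{"op": "carry_out", "data": {"slide": [[0.05,-0.95,0],[0.05,-0.95,0],[0.05,-0.95,0],[0.05,-0.95,0],[0.05,-0.95,0],[0.05,-0.95,0],[0.05,-0.95,0],[0.05,-0.95,0]], "dr": [[0,0,0],[0,0,0],[0,0,0],[0,0,0],[0,0,0],[0,0,0],[0,0,0],[0,0,0]], "gripper": [100,100,100,100,100,100,100,100]}}

```text
clock: 9.35
eef_pos: [639.2, -66.1, 281.1]
eef_rot: [-3.138, -0.0, 1.495]
wrist_force: [1.0, 0.4, -0.6]
finger_gap: 94.2
finger_force: 0.0
```

{"op": "carry_out", "data": {"slide": [[0.005,-0.5,0],[0.005,-0.5,0],[0.005,-0.5,0],[0.005,-0.5,0],[0.005,-0.5,0],[0.005,-0.5,0]], "dr": [[0,0,0],[0,0,0],[0,0,0],[0,0,0],[0,0,0],[0,0,0]], "gripper": [100,100,100,100,100,100]}}

```text
clock: 9.85
eef_pos: [641.0, -188.3, 282.2]
eef_rot: [-3.14, -0.001, 1.499]
wrist_force: [1.4, -0.4, 0.1]
finger_gap: 93.8
finger_force: 0.0
```

```bash
python3 - <<'E'
from cell import *
import cv2,numpy as np
a=camera("scene")[:,:,::-1]
s=read_state();print(s["clock"],s["eef_pos"],s["eef_rot"],s["wrist_force"])
c=cv2.resize(a[150:235,350:480],None,fx=3.9,fy=3.9,interpolation=cv2.INTER_CUBIC); d=cv2.resize(a[90:330,160:420],None,fx=1.95,fy=1.95,interpolation=cv2.INTER_CUBIC)[:468]
v=np.zeros((d.shape[0]+c.shape[0],max(d.shape[1],c.shape[1]),3),'uint8'); v[:d.shape[0],:d.shape[1]]=d; v[d.shape[0]:,:c.shape[1]]=c
cv2.imwrite("pics/s5.png",cv2.resize(v,None,fx=.74,fy=.74,interpolation=cv2.INTER_AREA))
E
```

```text
9.9 [ 641.04547339 -187.9460166   282.47160339] [-3.14046706e+00 -6.02457569e-04  1.49965846e+00] [ 1.37666933 -0.22271191  0.69572897]
```

View pics/s5.png

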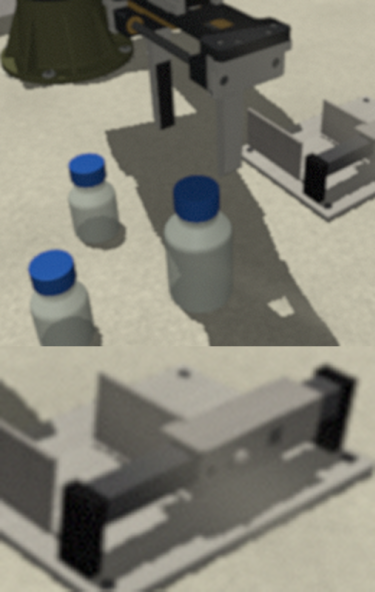

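Lower crop: the button stands bright at (242,455) in the next hole, and the first hole is dark at (275,435). The gripper is above the big bottle. Lowering onto the cap.

{"op": "carry_out", "data": {"slide": [[0,0,-0.1],[0,0,-0.2],[0,0,-0.292],[0,0,-0.292],[0,0,-0.292],[0,0,-0.292],[0,0,-0.292],[0,0,-0.292],[0,0,-0.292],[0,0,-0.292]], "dr": [[0,0,0],[0,0,0],[0,0,0],[0,0,0],[0,0,0],[0,0,0],[0,0,0],[0,0,0],[0,0,0],[0,0,0]], "gripper": [100,100,100,100,70,60,55,40,40,40], "newtons": 10}}

```text
clock: 10.73
eef_pos: [640.9, -189.9, 210.8]
eef_rot: [3.141, 0.0, 1.498]
wrist_force: [0.1, -0.7, -0.1]
finger_gap: 57.6
finger_force: 0.0
```

{"op": "carry_out", "data": {"slide": [[0,0,0],[0,0,0],[0,0,0],[0,0,0],[0,0,0],[0,0,0]], "dr": [[0,0,0],[0,0,0],[0,0,0],[0,0,0],[0,0,0],[0,0,0]], "gripper": [40,40,40,40,40,40], "newtons": 30}}

```text
clock: 11.23
eef_pos: [640.8, -189.9, 210.3]
eef_rot: [3.142, 0.0, 1.498]
wrist_force: [-1.0, -0.0, 3.4]
finger_gap: 45.7
finger_force: 30.0
```

{"op": "carry_out", "data": {"slide": [[0,0,0.02],[0,0,0.08],[0,0,0.16],[0,0,0.24],[0,0,0.32],[0,0,0.4],[0,0,0.44],[0,0,0.44]], "dr": [[0,0,0],[0,0,0],[0,0,0],[0,0,0],[0,0,0],[0,0,0],[0,0,0],[0,0,0]], "gripper": [40,40,40,40,40,40,40,40]}}

```text
clock: 11.9
eef_pos: [641.1, -189.9, 322.4]
eef_rot: [3.138, 0.001, 1.498]
wrist_force: [-0.9, -0.0, -2.2]
finger_gap: 45.4
finger_force: 30.0
```

{"op": "carry_out", "data": {"slide": [[-0.04,0.08,0],[-0.08,0.2,0],[-0.12,0.32,0],[-0.17,0.44,0],[-0.22,0.56,0],[-0.27,0.68,0],[-0.32,0.8,0],[-0.36,0.9,0],[-0.4,0.97,0],[-0.4,1,0]], "dr": [[0,0,0],[0,0,0],[0,0,0],[0,0,0],[0,0,0],[0,0,0],[0,0,0],[0,0,0],[0,0,0],[0,0,0]], "gripper": [40,40,40,40,40,40,40,40,40,40]}}

```text
clock: 12.73
eef_pos: [539.3, 62.3, 319.0]
eef_rot: [-3.14, -0.0, 1.5]
wrist_force: [0.7, 0.2, -2.4]
finger_gap: 45.4
finger_force: 30.0
```

{"op": "carry_out", "data": {"slide": [[-0.016,0.03,0],[-0.032,0.07,0],[-0.032,0.07,0],[-0.032,0.07,0],[-0.032,0.07,0],[-0.032,0.07,0]], "dr": [[0,0,0],[0,0,0],[0,0,0],[0,0,0],[0,0,0],[0,0,0]], "gripper": [40,40,40,40,40,40]}}

```text
clock: 13.23
eef_pos: [533.0, 77.0, 320.0]
eef_rot: [-3.141, 0.0, 1.497]
wrist_force: [0.2, 0.2, -3.2]
finger_gap: 45.7
finger_force: 30.0
```

```bash
python3 - <<'E'
from cell import *
import cv2,numpy as np
s=read_state();print(s["clock"],s["eef_pos"],s["eef_rot"],s["wrist_force"],s["moment"])
a=camera("scene")[70:250,290:500,::-1]
cv2.imwrite("pics/s6.png",cv2.resize(a,None,fx=3,fy=3,interpolation=cv2.INTER_CUBIC))
E
```

```text
13.2333 [533.02470173  77.03206295 320.0156129 ] [-3.14148146e+00  1.33157795e-04  1.49708330e+00] [ 0.22011259  0.24926497 -3.16295835] [-0.11363927  0.08115251 -0.04245823]
```

View pics/s6.png

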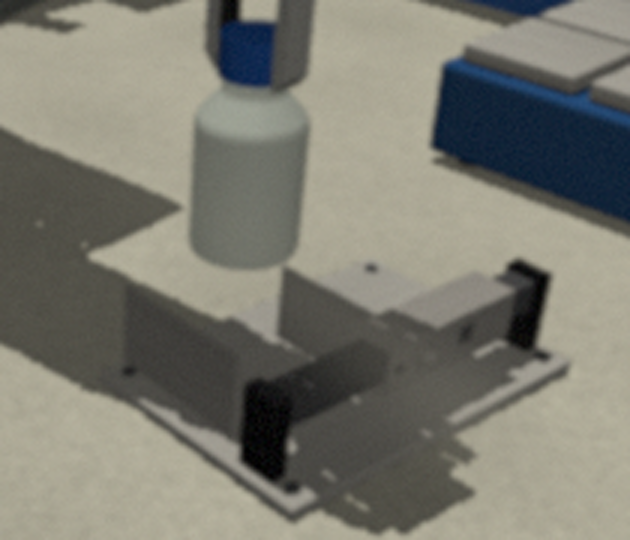

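The bottle hangs upright at crop pixel (248,180), above the gap between the fences. Lowering it.

{"op": "carry_out", "data": {"slide": [[0,0,-0.04],[0,0,-0.09],[0,0,-0.15],[0,0,-0.21],[0,0,-0.27],[0,0,-0.32],[0,0,-0.36],[0,0,-0.375],[0,0,-0.375],[0,0,-0.375]], "dr": [[0,0,0],[0,0,0],[0,0,0],[0,0,0],[0,0,0],[0,0,0],[0,0,0],[0,0,0],[0,0,0],[0,0,0]], "gripper": [40,40,40,40,40,40,40,40,40,40]}}

```text
clock: 14.12
eef_pos: [533.0, 77.6, 226.7]
eef_rot: [3.141, -0.0, 1.498]
wrist_force: [-0.1, 0.4, -2.7]
finger_gap: 45.3
finger_force: 30.0
```

{"op": "carry_out", "data": {"slide": [[0,0,-0.004],[0,0,-0.008],[0,0,-0.012],[0,0,-0.016],[0,0,-0.016]], "dr": [[0,0,0],[0,0,0],[0,0,0],[0,0,0],[0,0,0]], "gripper": [40,40,40,40,40]}}

```text
clock: 14.53
eef_pos: [532.8, 77.6, 222.3]
eef_rot: [-3.142, 0.0, 1.498]
wrist_force: [0.0, 0.5, -3.3]
finger_gap: 45.4
finger_force: 30.0
```

{"op": "carry_out", "data": {"slide": [[0,0,-0.002],[0,0,-0.004],[0,0,-0.006],[0,0,-0.006]], "dr": [[0,0,0],[0,0,0],[0,0,0],[0,0,0]], "gripper": [40,40,40,40]}}

```text
clock: 14.87
eef_pos: [532.8, 77.6, 220.8]
eef_rot: [-3.141, 0.0, 1.498]
wrist_force: [0.5, -0.5, -2.8]
finger_gap: 45.4
finger_force: 30.0
```

{"op": "carry_out", "data": {"slide": [[0,0,-0.001],[0,0,-0.002],[0,0,-0.003],[0,0,-0.003]], "dr": [[0,0,0],[0,0,0],[0,0,0],[0,0,0]], "gripper": [40,40,40,40]}}

```text
clock: 15.2
eef_pos: [532.8, 77.6, 220.3]
eef_rot: [3.141, -0.0, 1.498]
wrist_force: [-0.4, 0.5, -0.6]
finger_gap: 45.6
finger_force: 30.0
```

{"op": "carry_out", "data": {"slide": [[0,0,-0.001],[0,0,-0.002],[0,0,-0.002]], "dr": [[0,0,0],[0,0,0],[0,0,0]], "gripper": [40,40,40]}}

```text
clock: 15.45
eef_pos: [532.9, 77.7, 220.3]
eef_rot: [3.141, -0.0, 1.498]
wrist_force: [-3.2, -0.5, 5.3]
finger_gap: 44.9
finger_force: 30.0
```

The wrist now reads an upward force of 5 N, so the bottle is standing on the plate. Releasing and backing off upward.

{"op": "carry_out", "data": {"slide": [[0,0,0],[0,0,0],[0,0,0],[0,0,0],[0,0,0],[0,0,0.1],[0,0,0.2],[0,0,0.35],[0,0,0.5],[0,0,0.5]], "dr": [[0,0,0],[0,0,0],[0,0,0],[0,0,0],[0,0,0],[0,0,0],[0,0,0],[0,0,0],[0,0,0],[0,0,0]], "gripper": [55,65,80,100,100,100,100,100,100,100]}}

```text
clock: 16.28
eef_pos: [533.8, 77.7, 351.9]
eef_rot: [3.131, -0.002, 1.498]
wrist_force: [1.2, -0.6, 0.5]
finger_gap: 94.1
finger_force: 0.0
```

{"op": "carry_out", "data": {"slide": [[-0.3,-0.8,0],[-0.3,-0.8,0],[-0.3,-0.8,0],[-0.3,-0.8,0],[-0.3,-0.8,0],[-0.3,-0.8,0],[-0.3,-0.8,0],[-0.3,-0.8,0]], "dr": [[0,0,0],[0,0,0],[0,0,0],[0,0,0],[0,0,0],[0,0,0],[0,0,0],[0,0,0]], "gripper": [100,100,100,100,100,100,100,100]}}

```text
clock: 16.95
eef_pos: [458.0, -122.1, 344.6]
eef_rot: [3.141, -0.0, 1.497]
wrist_force: [-0.1, 0.1, -0.9]
finger_gap: 94.0
finger_force: 0.0
```

```bash
python3 - <<'E'
from h import *
import cv2
a=camera("scene")[:,:,::-1];b=camera("top")[:,:,::-1]
v=np.vstack([cv2.resize(a[110:250,300:500],(700,490),interpolation=cv2.INTER_CUBIC)])
w=cv2.resize(b[120:260,150:300],(525,490),interpolation=cv2.INTER_CUBIC)
cv2.imwrite("pics/s7.png",cv2.resize(np.hstack([v,w]),None,fx=.65,fy=.65,interpolation=cv2.INTER_AREA))
k=((b[:,:,0].astype(int)>b[:,:,2].astype(int)+60)).astype('uint8')
c,l,s,q=cv2.connectedComponentsWithStats(k)
for i in range(1,c):
    if 150<s[i][4]<600: print(s[i],q[i],at("top",q[i],137),at("top",q[i],97),"on rest:",at("top",q[i],147))
E
```

```text
[443 162  19  20 293] [452.02047782 171.39249147] [ 588.05964433 -320.52813934  137.        ] [ 599.80601344 -331.71972209   97.        ] on rest: [ 585.12305205 -317.73024365  147.        ]
[232 197  23  23 429] [242.91841492 208.09090909] [533.88756768  78.74121757 137.        ] [543.33170207  84.51800367  97.        ] on rest: [531.52653408  77.29702104 147.        ]
```

View pics/s7.png

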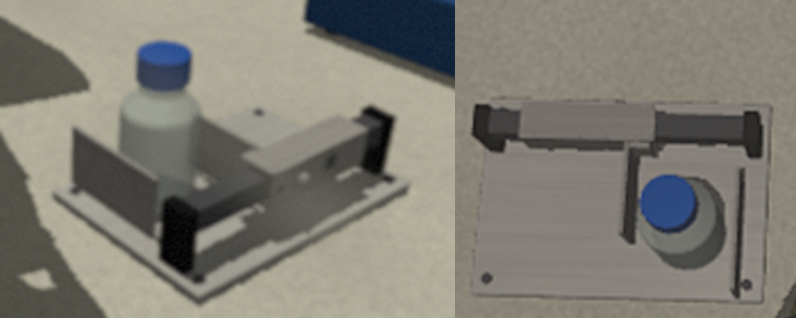

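The bottle stands upright between the fences, its cap at crop pixel (668,203), i.e. (531.5, 77.3) mm, where it was meant to go. The button is out at (305,175). Handing in.

```bash
python3 -c "
from cell import *
print(sign_off())"
```

```text
the job is handed in; nothing more can be done
None
```

The rest is open at the next hole with the button popped out, the big bottle stands upright and released between the fences, and I never touched the small bottles; I handed the job in at about 17 s, and `sign_off()` gave no verdict.

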